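# Set and lock the length stop of a sawing jig

## Robot

A 7-joint arm with a two-finger parallel gripper is mounted at the origin on the work surface. World frame = base frame: x ahead of the robot, y to its left, z up, the work surface at z = 0. Lengths are in mm, angles in rad, forces in N, time in s.
With the tool pointing down it reaches from about 425 to 875 mm from the base axis. Payload 4.7 kg.
Tool frame: the origin (TCP) lies at the very end of the fingers, on their centre line; the grasp point (between the pads) lies ctrl.grasp_offset behind it (ctrl.grasp_offset is the distance from the TCP to the grasp point, in mm); z points along the fingers, y is the line along which they close (so a half turn about z gives the same grasp; the last joint's range is limited). The gripper opens to 85 mm and grips with 20 to 120 N. Pads are 22 mm wide; open, the fingers measure 114 mm over their backs; the gripper's body (76 mm by 85 mm) begins 54 mm behind the grasp point. The pads swing forward as they close: fully open they stand 13 mm farther back than shut.
Start: joints at [1.261, 0.321, -0.07, 1.45, 0.023, 1.371, -0.057], TCP at [206.791, -616.251, 206.249] pointing down, gripper open.
Joint ranges: [-2.86, 2.86], [-0.3, 2.09], [-1.38, 1.24], [0.06, 2.45], [-1.56, 4.7], [0.09, 2.05], [-2.69, 2.69]. Speed limits (rad/s): [2.57, 2.57, 3.14, 3.14, 3.14, 3.14, 3.14].

## Interface

Orientations are given as a unit quaternion [w, x, y, z].
In Python, from station import ctrl gives the robot as it stands.
- The arm moves only by the tool play_rows, never from a script. Its argument "motion" is a list of rows, each a list of 5 numbers: the opening, from -1 (shut) to 1 (fully open), so that 0 is half open, then the shift along the tool's x, y, z in m, then the turn about the tool's z in degrees. In form: [[gripper, dx, dy, dz, roll], ...]. A call has 1 to 20 rows; each row is the pose to reach, as a shift and turn from the pose commanded when the call began, along the tool's axes at that moment; what a row does not reach only later rows make up. A row lasts 1/12 s, in which the tool goes at most 41.7 mm and 7.16 degrees, less where a joint would pass 70% of its speed; a pose out of reach is approached as far as the arm can. A call with a gripper value outside its range is refused whole. The fingers move at their own pace and stop on an object; "squeeze" is the grip in N (left out, the last holds). Time passes only in rows, so rows that repeat a pose let the fingers close. It gives the time, the measured TCP pose, the force, the opening and the grip force at its end, in the units of the state.
- ctrl.get_state(): the state, without advancing time (a new reading comes with each control period).
- ctrl.read_camera(name): name is "scene" or "top"; returns (picture, depth): 420x560x3 uint8, red, green, blue; 420x560 float32, mm along the optical axis (not along the pixel's ray), 0 where there is no reading.
- ctrl.camera_model(name): a dict with "camera_matrix" (3x3 intrinsics, pixels), "cam_to_world" (4x4, takes a point from camera to world coordinates). Camera axes: x right, y up, looking along -z (the intrinsics and any distortion apply to the point x, -y, -z); pixel columns grow to the right and rows downward; lengths in mm; the calibration is good to about 2 mm. A picture is of the moment at which its call begins. camera_model takes no time and is no camera call.
- ctrl.close_job(): hands the job in; it is judged then, once.
Trained networks look in the newest picture that a camera, given by its name, has taken for a name from the list of things; names that differ only in an ending like _2 or _b are one class to them, and where a whole thing is asked for, a point or a joint stands for the part that bears it (a point fixed in the world has none). Each returns a list of dicts, best first, with "p" (0 to 1); they miss things now and then, are a little off and sometimes report something else, mostly with a low value. They report only what shows in the picture. A call takes as long as a camera call.
- ctrl.masks_of(camera, target): "mask" (420x560 bool, what is visible of it) and "bbox" ([centre column, centre row, width, height] in pixels, round what is visible of it).
The state is a dict: "time_s": time; "q": joint angles; "qd": joint speeds; "joint_torque": joint torques, N m; "tcp_pos": TCP position; "tcp_rot": TCP orientation; "force": force on the tool from outside, world axes, zero at the start; "torque": the same for the moment, N m; "finger_gap": finger opening in mm; "grasp_force": force on a finger pad.
Only numpy, scipy, OpenCV 4.12 (cv2) and the standard library are available. Lean on these libraries where they do the work, as an engineer would, in place of code of your own. Each camera call takes 0.05 s, during which the arm holds its last target. There are 200 camera calls.

## Task

On the wooden sawing jig, slide the grey stop block along its two rails until its black pointer lies over the red marker (not the blue one). Then lock it there by turning the black T-handle on top of the block clockwise (seen from above) until it stops, in line with the rails. Leave the other things on the bench where they are.

Things in the scene. Friction and masses are not known exactly. Their poses are not given: they have to be found in the camera images.
- jig: Wooden jig board fixed to the bench, 22 mm thick. Origin at bench height, midway along the stop block's travel and between the two steel rails. Its y axis runs along the rails towards a pale saw block, 48 mm high, at y = 172 to 237 mm. Board: y = -190 to 250, x = -75 to 85 mm. Rail tops 30 mm above the bench. Scale strip along x = 65 mm.
- carriage (a joint): Slide of the stop block along the jig's y axis, m: 0 at the jig's origin, travel -0.11 to 0.11, positive towards the saw block. Stiff (about 5 N), stays where it is left. The block is grey, 60 mm long along the slide, 90 mm across it, its underside 30 mm and its flat top 58 mm above the bench.
- block_top (a point): Centre of the flat top of the grey stop block, 58 mm above the bench; the T-handle turns about the vertical through it.
- pointer_tip (a point): Tip of the small black pointer on the block's scale side (jig's +x side), on the block's middle line, 64 mm from the slide's middle, 33 mm above the bench.
- lock (a joint): Turn of the T-handle, rad: 0 fully loose (handle 1.2 rad off the rails' direction), growing clockwise seen from above to a hard stop at 1.2 (tight, handle in line with the rails). Stiff (0.08 N m), stays where it is left.
- handle_top (a point): Centre of the top of the black T-handle, on its turning axis, 90 mm above the bench. The handle is a bar 72 mm long, 12 mm thick, 22 mm high (68 to 90 mm above the bench). This frame turns with the handle; its y axis is the bar's long direction.
- red_marker: Red plastic tab on the scale strip: 34 mm (x) by 18 mm along the slide (y) by 5 mm. Origin at the centre of its underside; y axis along the rails. Fixed.
- blue_marker: Blue plastic tab of the same size on the scale strip, for another length: not to be used. Fixed.
- pliers: Small pliers, 135 mm long, 12 mm high, black handles, lying near the jig. Bystander; origin at the underside.
- file: File with a pale wooden handle, 170 mm long, lying near the jig. Bystander; origin at the underside.
- jar: White closed jar, 52 mm across, 55 mm high, near the saw-block end of the jig. Bystander; origin at the underside.
- dish: White ceramic dish, 100 mm across, 22 mm high. Bystander; origin at the underside.
- pen: Grey and black pen, 140 mm long. Bystander; origin at the underside.
- stock: Brass bar, 140 x 30 x 12 mm. Bystander; origin at the underside.
- tray: Pale wooden tray, 90 x 120 x 30 mm. Bystander; origin at the underside.

How it is judged:
By the outcome, as a careful person would: the job done as asked, in the order asked, and still so for the second after the job is handed in, with the robot touching nothing.
It also fails if it takes over 48 s, if anything falls off the work surface, if the arm or the gripper's body presses on something with over 40 N, if the wrist force passes 120 N, or if a joint passes its speed limit or range.

## Working session

There is one attempt and no reset: what is moved stays moved. The work goes in short steps, Python scripts to look and compute and a tool call to move; the robot and the scene stay as the last step left them, time stands still between calls to the robot, and variables do not carry over. Pictures are saved under pics/ and viewed, at most 10 in all, crops included, and the job is handed in when it is done.

Besides the shell and the picture viewer there is one more tool, called after "Request:" by a JSON object that holds its "op" and its "data", one argument or row to a line. play_rows: Moves the arm, as the interface text tells. Its arguments: {"type":"object","properties":{"motion":{"type":"array","items":{"type":"array","items":{"type":"number"}}},"squeeze":{"type":"number"}},"required":["motion"]}

```bash
mkdir -p pics; cat > h.py <<'E'
import numpy as np, cv2
from station import ctrl
def cloud(cam):
    im,d=ctrl.read_camera(cam); m=ctrl.camera_model(cam); K=m["camera_matrix"]; T=np.array(m["cam_to_world"])
    K=np.array(K); v,u=np.mgrid[0:420,0:560]
    P=np.stack([(u-K[0,2])/K[0,0]*d,-(v-K[1,2])/K[1,1]*d,-d],-1)
    W=P@T[:3,:3].T+T[:3,3]; W[d<=0]=np.nan
    return im,W
E
python3 - <<'E'
from h import *
s=ctrl.get_state(); print(s["time_s"],s["tcp_pos"],s["tcp_rot"],ctrl.grasp_offset, {k:v for k,v in ctrl.camera_model("top").items()})
for c in ("top","scene"):
    im,W=cloud(c); cv2.imwrite(f"pics/{c}0.png",im[:,:,::-1])
    for n in ("jig","carriage","lock","pointer_tip","red_marker","blue_marker"):
        for r in ctrl.masks_of(c,n)[:2]:
            p=W[r["mask"]]; print(c,n,round(r["p"],2),np.round(r["bbox"]),np.round(np.nanmedian(p,0),1),np.round(np.nanpercentile(p,95,axis=0)))
E
```

```text
0.0 [ 206.54653189 -615.69189971  205.11078459] [-9.23308164e-04  9.86922548e-01  1.61192383e-01 -2.17949406e-04] 18.700000000000003 {'camera_matrix': array([[535.21072578,   0.        , 276.92309721],
       [  0.        , 535.21072578, 204.65706157],
       [  0.        ,   0.        ,   1.        ]]), 'cam_to_world': array([[-1.68922224e-02,  9.94327245e-01, -1.05014206e-01,
         3.61252309e+02],
       [-9.99857292e-01, -1.67756723e-02,  1.99309898e-03,
         6.13061640e+00],
       [ 2.20108705e-04,  1.05032888e-01,  9.94468725e-01,
         1.92580711e+03],
       [ 0.00000000e+00,  0.00000000e+00,  0.00000000e+00,
         1.00000000e+00]])}
top jig 0.64 [278. 205. 127.  52.] [559.6   3.2  25.8] [634. 199.  59.]
top jig 0.56 [302. 186.   9.  10.] [626.3 -88.5  29.3] [641. -81.  38.]
top carriage 0.73 [285. 207.  20.  26.] [555.7 -22.9  60.4] [599.   5.  93.]
top carriage 0.42 [286. 204.  11.  19.] [561.7 -25.6  89.8] [589. -15.  99.]
top lock 0.38 [286. 204.   8.  20.] [561.3 -25.3  90.1] [588. -15.  99.]
top pointer_tip 0.8 [286. 203.  22.  30.] [559.3 -23.   60.5] [60
[... 269 characters left out ...]
ig 0.64 [282. 232. 163.  96.] [582.8 -22.4  23.7] [644. 187.  58.]
scene jig 0.63 [270. 221.  30.  40.] [573.3 -28.7  57.6] [605.   2.  90.]
scene carriage 0.9 [273. 221.  34.  38.] [573.5 -29.9  57.7] [605.   1.  90.]
scene lock 0.45 [270. 214.   6.  30.] [557.8 -23.8  87. ] [593.   6.  92.]
scene lock 0.35 [259. 252.  10.   8.] [628.3 -90.5  29.2] [643. -83.  32.]
scene pointer_tip 0.86 [271. 221.  31.  35.] [573.4 -29.2  57.5] [605.   3.  90.]
scene pointer_tip 0.27 [105. 261.  18.  38.] [ 490.2 -466.6   10.6] [ 544. -455.   14.]
scene red_marker 0.54 [307. 235.   7.   7.] [621.6  55.2  29.3] [636.  64.  31.]
scene red_marker 0.36 [271. 222.  38.  34.] [573.6 -30.1  57.6] [605.   0.  90.]
```

```bash
python3 - <<'E'
import cv2
t=cv2.imread("pics/top0.png"); s=cv2.imread("pics/scene0.png")
a=cv2.resize(t[150:255,200:360],(800,525),interpolation=cv2.INTER_CUBIC); cv2.imwrite("pics/a.png",a)
b=cv2.resize(s[170:290,190:350],(800,600),interpolation=cv2.INTER_CUBIC); cv2.imwrite("pics/b.png",b)
E
```

```text
(no output)
```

View pics/a.png

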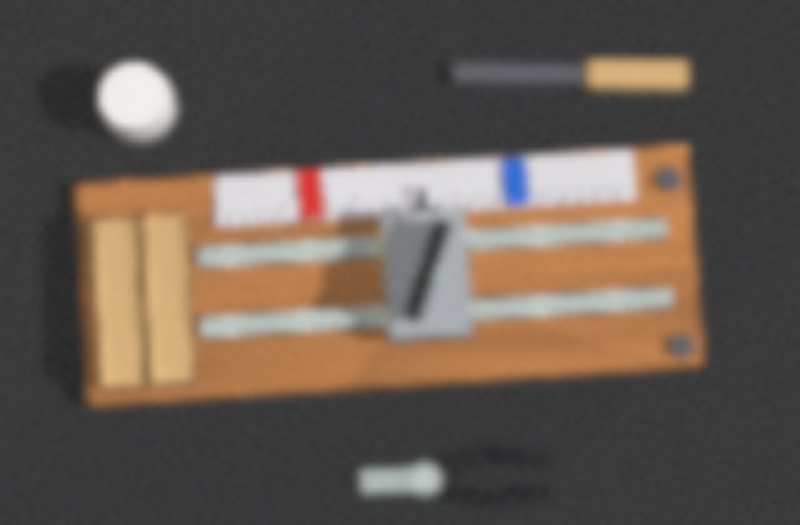

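View pics/b.png

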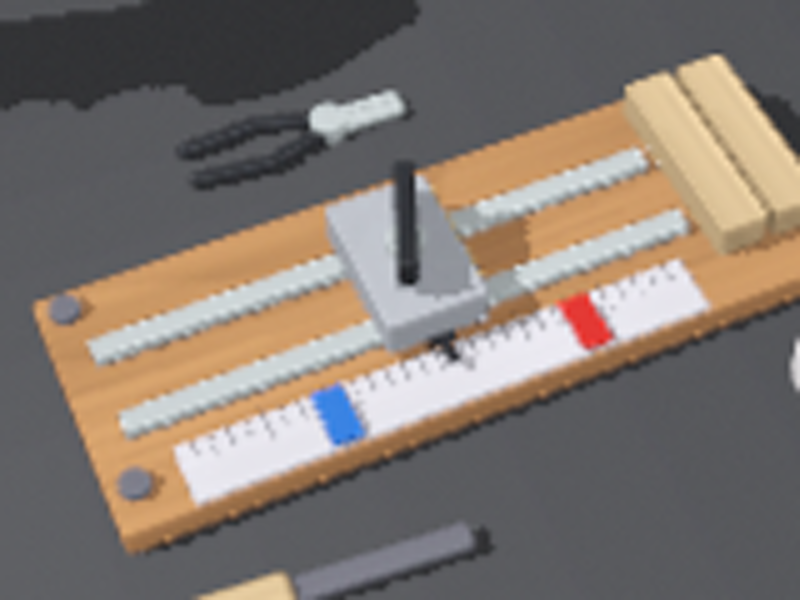

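View pics/top0.png

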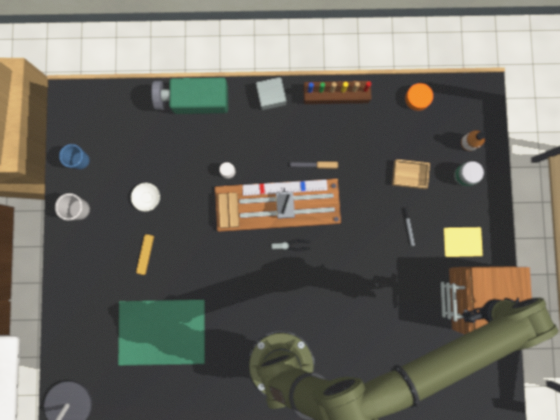

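The overview crop shows the block at about (430,275), the pointer at (415,195), red at (310,190) and blue at (515,180). Red is on the saw-block side, which is world +y. The T-handle is tilted about 1.2 rad or less off the rails.

```bash
cat >> h.py <<'E'
def fitdir(p):
    p=p-p.mean(0); w,v=np.linalg.eigh(p.T@p); d=v[:,-1]; return d*np.sign(d[1])
def measure():
    out={}
    for c in ("top","scene"):
        im,W=cloud(c); I=im.astype(int); R,G,B=I[...,0],I[...,1],I[...,2]; z=W[...,2]
        roi=(W[...,0]>450)&(W[...,0]<670)&(W[...,1]>-240)&(W[...,1]<260)
        white=roi&(I.min(-1)>150)&(np.ptp(I,axis=-1)<40)&(z>15)&(z<32)&(W[...,0]>590)
        red=roi&(R>130)&(G<90)&(B<90)&(z<40)&(z>15)
        blue=roi&(B>130)&(R<90)&(z<40)&(z>15)
        rail=roi&(np.ptp(I,axis=-1)<45)&(I.min(-1)>120)&(z>22)&(z<38)&(W[...,0]<600)
        top=roi&(z>52)&(z<64)&(np.abs(R-B)<40)&(R>90)
        han=roi&(z>75)&(z<100)
        tabs=[]
        for k,m in (("strip",white),("rail",rail),("red",red),("blue",blue),("top",top),("han",han)):
            p=W[m][:,:3]; d=fitdir(p[:,:2])
            r=cv2.minAreaRect(p[:,:2].astype(np.float32))
            print(c,k,m.sum(),np.round(p.mean(0),1),"rect c",np.round(r[0],1),np.round(r[1]),"ang off y deg",round(np.degrees(np.arctan2(-d[0],d[1])),1))
E
python3 - <<'E'
from h import *; measure()
from scipy.spatial.transform import Rotation as R
q=ctrl.get_state()["tcp_rot"]; print(R.from_quat([q[1],q[2],q[3],q[0]]).as_matrix().round(3))
E
```

```text
top strip 694 [623.6 -34.1  24.9] rect c [626.4  -5.8] [383.  65.] ang off y deg 0.5
top rail 566 [559.7 -32.3  30.4] rect c [557.2 -29.8] [334.  82.] ang off y deg 2.8
top red 24 [616.6  54.6  27.7] rect c [593.1  47.7] [91. 11.] ang off y deg -70.4
top blue 22 [630.9 -90.1  30.1] rect c [631.3 -89.5] [32.  9.] ang off y deg -85.1
top top 276 [559.8 -22.1  58.6] rect c [585.2  66. ] [267.  97.] ang off y deg -56.4
top han 74 [559.1 -24.1  89.8] rect c [558.7 -25.3] [14. 71.] ang off y deg 70.4
scene strip 1295 [622.5 -46.1  24.5] rect c [620.3 -35.1] [ 61. 324.] ang off y deg -0.2
scene rail 1042 [562.  -46.4  29. ] rect c [546.9 -36.8] [101. 352.] ang off y deg 1.6
scene red 53 [622.4  56.5  28.9] rect c [622.2  56.6] [34. 16.] ang off y deg 89.3
scene blue 56 [630.5 -89.5  29. ] rect c [630.3 -89.3] [15. 32.] ang off y deg -89.7
scene top 495 [566.3 -26.2  57.6] rect c [586.6  65. ] [270. 102.] ang off y deg -62.9
scene han 106 [565.3 -27.2  88.6] rect c [560.7 -25.6] [11. 73.] ang off y deg 71.6
[[ 0.948  0.318 -0.   ]
 [ 0.318 -0.948 -0.   ]
 [-0.     0.    -1.   ]]
```

Request:
{"op": "play_rows", "data": {
  "motion": [
    [1, 0.02, -0.017, 0, -6],
    [1, 0.048, -0.041, 0, -13],
    [1, 0.077, -0.066, 0, -20],
    [1, 0.106, -0.091, 0, -27],
    [1, 0.135, -0.116, 0, -34],
    [1, 0.164, -0.14, 0, -41],
    [1, 0.193, -0.165, 0, -48],
    [1, 0.222, -0.19, 0, -55],
    [1, 0.251, -0.215, 0, -62],
    [1, 0.28, -0.24, 0, -69],
    [1, 0.309, -0.265, 0, -76],
    [1, 0.338, -0.29, 0, -83],
    [1, 0.367, -0.314, 0, -90],
    [1, 0.396, -0.339, 0, -97],
    [1, 0.425, -0.364, 0, -104],
    [1, 0.454, -0.389, 0, -111],
    [1, 0.483, -0.414, 0, -118],
    [1, 0.505, -0.433, 0, -125],
    [1, 0.517, -0.443, 0, -132],
    [1, 0.522, -0.448, 0, -139]
  ]
}}

```text
time_s: 2.47
tcp_pos: [560.2, -21.5, 206.4]
tcp_rot: [0.0, 0.189, 0.982, 0.001]
force: [-0.5, -0.1, 0.3]
finger_gap: 85.1
grasp_force: 0.0
```

Request:
{"op": "play_rows", "data": {
  "motion": [
    [1, 0, 0, 0.02, -1.5],
    [1, 0, 0, 0.05, -3.5],
    [1, 0, 0, 0.08, -3.5],
    [1, 0, 0, 0.09, -3.5],
    [1, 0, 0, 0.09, -3.5],
    [1, 0, 0, 0.09, -3.5]
  ]
}}

```text
time_s: 2.97
tcp_pos: [559.4, -25.4, 116.8]
tcp_rot: [0.0, 0.165, 0.986, 0.0]
force: [-0.7, 0.8, -0.4]
finger_gap: 85.1
grasp_force: 0.0
```

```bash
python3 - <<'E'
from h import *
s=ctrl.get_state();print(s["tcp_pos"],s["tcp_rot"],s["q"][6],s["q"][0])
im,W=cloud("scene");cv2.imwrite("pics/c.png",cv2.resize(im[150:290,180:360,::-1],(770,600),interpolation=cv2.INTER_CUBIC))
E
```

```text
[559.38369369 -25.41994038 116.7763249 ] [4.11415607e-05 1.64662949e-01 9.86349888e-01 1.02333414e-04] 1.0857418876956708 0.6463716675824497
```

View pics/c.png

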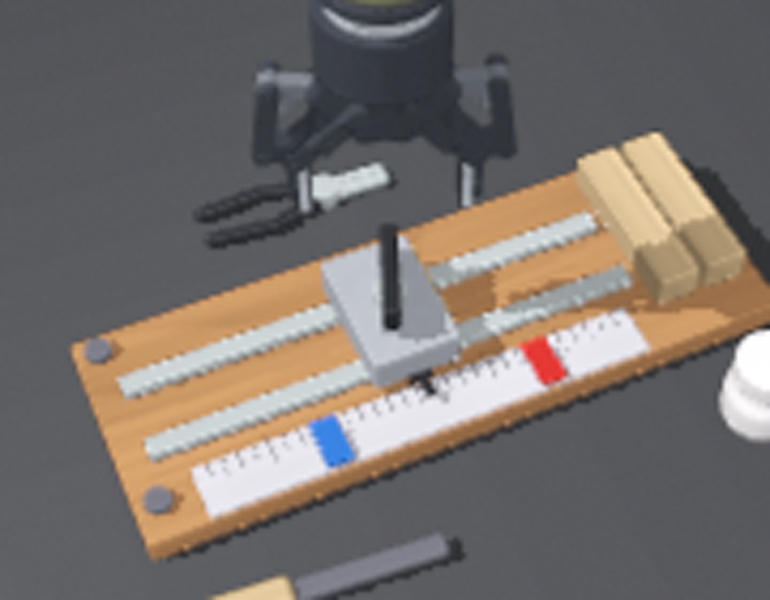

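The picture shows the gripper straddling the handle (390,270), with the open fingers at (305,190) and (465,190). I'll descend and grip.

Request:
{"op": "play_rows", "data": {
  "motion": [
    [1, 0, 0, 0.02, 0],
    [1, 0, 0, 0.04, 0],
    [1, 0, 0, 0.052, 0],
    [1, 0, 0, 0.052, 0],
    [-1, 0, 0, 0.052, 0],
    [-1, 0, 0, 0.052, 0],
    [-1, 0, 0, 0.052, 0],
    [-1, 0, 0, 0.052, 0],
    [-1, 0, 0, 0.052, 0],
    [-1, 0, 0, 0.052, 0],
    [-1, 0, 0, 0.052, 0],
    [-1, 0, 0, 0.052, 0],
    [-1, 0, 0, 0.052, 0],
    [-1, 0, 0, 0.052, 0]
  ],
  "squeeze": 50
}}

```text
time_s: 4.18
tcp_pos: [559.9, -25.1, 65.0]
tcp_rot: [0.001, 0.164, 0.986, 0.0]
force: [-0.3, 0.7, 5.1]
finger_gap: -0.2
grasp_force: 2.8
```

```bash
python3 - <<'E'
from h import *
s=ctrl.get_state();print(s["tcp_pos"],s["finger_gap"],s["grasp_force"],s["force"])
im,W=cloud("scene");a=cv2.resize(im[170:270,210:340,::-1],(780,600),interpolation=cv2.INTER_CUBIC)
cv2.imwrite("pics/d.png",a)
E
```

```text
[559.91573173 -25.09508727  65.00256556] -0.18224549588807595 2.773587485172584 [-0.28081932  0.74527998  5.11529865]
```

View pics/d.png

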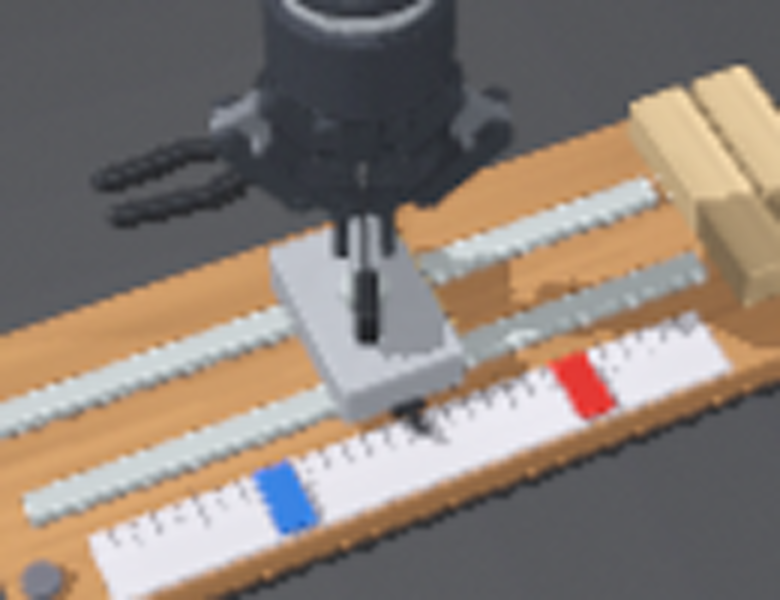

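```bash
python3 - <<'E'
from h import *
im,W=cloud("scene")
for r in range(196,230,2):
    print(r,[tuple(np.round(W[r,c]).astype(int)) for c in (267,269,271,273,275)], im[r,271])
E
```

```text
196 [(np.int64(574), np.int64(-39), np.int64(174)), (np.int64(569), np.int64(-32), np.int64(167)), (np.int64(571), np.int64(-27), np.int64(167)), (np.int64(578), np.int64(-24), np.int64(173)), (np.int64(581), np.int64(-20), np.int64(175))] [47 51 56]
198 [(np.int64(574), np.int64(-39), np.int64(168)), (np.int64(443), np.int64(13), np.int64(0)), (np.int64(553), np.int64(-21), np.int64(136)), (np.int64(579), np.int64(-25), np.int64(167)), (np.int64(580), np.int64(-20), np.int64(166))] [57 60 65]
200 [(np.int64(574), np.int64(-39), np.int64(159)), (np.int64(558), np.int64(-28), np.int64(138)), (np.int64(560), np.int64(-23), np.int64(138)), (np.int64(579), np.int64(-25), np.int64(159)), (np.int64(580), np.int64(-20), np.int64(159))] [53 56 62]
202 [(np.int64(570), np.int64(-38), np.int64(146)), (np.int64(566), np.int64(-31), np.int64(139)), (np.int64(571), np.int64(-28), np.int64(144)), (np.int64(574), np.int64(-23), np.int64(145)), (np.int64(577), np.int64(-19), np.int64(147))] [44 46 52]
204 [(np.int64(570), np.int64(-38), np.int64(139)), (np.int64(573), np.int64(-34), np.int64(141)), 
[... 2437 characters left out ...]
nt64(59)), (np.int64(593), np.int64(-42), np.int64(86)), (np.int64(596), np.int64(-38), np.int64(86)), (np.int64(577), np.int64(-25), np.int64(57)), (np.int64(581), np.int64(-21), np.int64(59))] [37 40 43]
226 [(np.int64(577), np.int64(-42), np.int64(56)), (np.int64(591), np.int64(-41), np.int64(73)), (np.int64(594), np.int64(-37), np.int64(75)), (np.int64(584), np.int64(-28), np.int64(57)), (np.int64(586), np.int64(-23), np.int64(58))] [37 39 42]
228 [(np.int64(586), np.int64(-45), np.int64(60)), (np.int64(586), np.int64(-40), np.int64(58)), (np.int64(588), np.int64(-35), np.int64(58)), (np.int64(589), np.int64(-30), np.int64(56)), (np.int64(593), np.int64(-25), np.int64(58))] [186 189 197]
```

The pads shut just above the bar: depth puts their ends at about z = 92, although the reported TCP is 65. I'll lift off and compare the true finger end with the TCP.

Request:
{"op": "play_rows", "data": {
  "motion": [
    [-1, 0, 0, -0.02, 0],
    [-1, 0, 0, -0.04, 0],
    [-1, 0, 0, -0.04, 0],
    [-1, 0, 0, -0.04, 0]
  ]
}}

```text
time_s: 4.62
tcp_pos: [559.5, -25.9, 104.7]
tcp_rot: [0.001, 0.165, 0.986, -0.0]
force: [0.7, 0.4, -0.4]
finger_gap: 0.1
grasp_force: 0.0
```

```bash
python3 - <<'E'
from h import *
s=ctrl.get_state();p=s["tcp_pos"];print(p,s["force"],s["finger_gap"])
im,W=cloud("scene")
for r in range(190,226,2):
    print(r,[np.round(W[r,c]).astype(int).tolist() for c in (267,270,272)], im[r,270])
E
```

```text
[559.47808262 -25.887331   104.70631013] [ 0.65244502  0.36812817 -0.41873809] 0.12121050968242308
190 [[572, -38, 195], [559, -25, 176], [577, -27, 196]] [54 56 61]
192 [[570, -37, 185], [562, -26, 172], [574, -26, 185]] [45 47 51]
194 [[570, -37, 177], [565, -28, 168], [573, -25, 176]] [50 52 57]
196 [[567, -36, 166], [570, -30, 167], [572, -25, 166]] [89 92 97]
198 [[570, -37, 162], [571, -30, 160], [573, -25, 160]] [85 87 94]
200 [[566, -36, 150], [570, -30, 151], [572, -25, 151]] [89 93 98]
202 [[567, -37, 143], [572, -31, 147], [573, -25, 144]] [89 90 96]
204 [[463, -1, 1], [570, -30, 135], [571, -25, 134]] [ 94  96 102]
206 [[485, -8, 20], [543, -20, 92], [541, -14, 87]] [49 53 56]
208 [[521, -21, 58], [547, -22, 88], [549, -17, 88]] [53 55 60]
210 [[527, -23, 57], [556, -25, 92], [555, -19, 88]] [52 55 61]
212 [[534, -26, 59], [560, -27, 89], [564, -22, 92]] [52 55 60]
214 [[540, -28, 57], [568, -30, 92], [568, -24, 89]] [53 55 61]
216 [[554, -33, 68], [572, -31, 88], [573, -26, 88]] [53 55 61]
218 [[562, -36, 70], [579, -34, 89], [583, -30, 92]] [52 56 61]
220 [[562, -36, 61], [587, -37, 92], [587, -31, 89]] [52 55 61]
222 [[566, -38, 58], [591, -38, 89], [592, -33, 89]] [60 62 68]
224 [[571, -40, 57], [593, -39, 83], [595, -35, 84]] [41 43 46]
```

The finger ends sit about 26 mm above the reported TCP. I'll open, then descend that much further than before.

Request:
{"op": "play_rows", "data": {
  "motion": [
    [1, 0, 0, 0, 0],
    [1, 0, 0, 0, 0],
    [1, 0, 0, 0, 0],
    [1, 0, 0, 0, 0],
    [1, 0, 0, 0, 0],
    [1, 0, 0, 0.02, 0],
    [1, 0, 0, 0.04, 0],
    [1, 0, 0, 0.055, 0],
    [1, 0, 0, 0.065, 0],
    [1, 0, 0, 0.065, 0],
    [-1, 0, 0, 0.065, 0],
    [-1, 0, 0, 0.065, 0],
    [-1, 0, 0, 0.065, 0],
    [-1, 0, 0, 0.065, 0],
    [-1, 0, 0, 0.065, 0],
    [-1, 0, 0, 0.065, 0],
    [-1, 0, 0, 0.065, 0],
    [-1, 0, 0, 0.065, 0],
    [-1, 0, 0, 0.065, 0],
    [-1, 0, 0, 0.065, 0]
  ]
}}

```text
time_s: 6.33
tcp_pos: [559.9, -25.2, 40.2]
tcp_rot: [0.001, 0.165, 0.986, 0.0]
force: [-0.0, 1.0, 6.1]
finger_gap: 17.4
grasp_force: 48.8
```

Request:
{"op": "play_rows", "data": {
  "motion": [
    [-1, 0.002, 0.005, 0, 0],
    [-1, 0.005, 0.012, 0, 0],
    [-1, 0.008, 0.02, 0, 0],
    [-1, 0.012, 0.03, 0, 0],
    [-1, 0.016, 0.04, 0, 0],
    [-1, 0.02, 0.05, 0, 0],
    [-1, 0.024, 0.059, 0, 0],
    [-1, 0.027, 0.066, 0, 0],
    [-1, 0.029, 0.071, 0, 0],
    [-1, 0.0293, 0.0722, 0, 0],
    [-1, 0.0293, 0.0722, 0, 0],
    [-1, 0.0293, 0.0722, 0, 0]
  ]
}}

```text
time_s: 7.33
tcp_pos: [556.2, 51.4, 40.1]
tcp_rot: [0.001, 0.165, 0.986, -0.0]
force: [1.7, -3.2, 5.9]
finger_gap: 17.5
grasp_force: 49.0
```

```bash
python3 - <<'E'
from h import *
s=ctrl.get_state();print(s["tcp_pos"],s["tcp_rot"],s["finger_gap"],s["force"])
measure()
im,W=cloud("scene");cv2.imwrite("pics/e.png",cv2.resize(im[170:270,230:360,::-1],(780,600),interpolation=cv2.INTER_CUBIC))
E
```

```text
[556.19476049  51.37096601  40.12368978] [ 1.29750193e-03  1.64884463e-01  9.86311941e-01 -4.31279445e-04] 17.51406563561695 [ 1.66012992 -3.24438188  5.92306242]
top strip 473 [625.2 -87.1  24.6] rect c [626.7  -5.6] [382.  64.] ang off y deg -2.6
top rail 445 [560.9 -81.8  30.4] rect c [559.6 -32.6] [ 66. 335.] ang off y deg 5.1
top red 1 [615.1 209.2  21.9] rect c [615.1 209.2] [0. 0.] ang off y deg -0.0
top blue 24 [631.7 -89.4  29.9] rect c [631.5 -89.4] [31.  9.] ang off y deg -85.7
top top 3 [667.3 180.6  54.9] rect c [667.4 180.5] [7. 0.] ang off y deg -3.2
top han 0 [nan nan nan] rect c [0. 0.] [0. 0.] ang off y deg -0.0
scene strip 1326 [622.  -45.2  24.6] rect c [619.3 -34.7] [ 60. 325.] ang off y deg -0.1
scene rail 1047 [563.  -61.9  29.1] rect c [550.  -37.7] [352.  99.] ang off y deg 0.9
scene red 51 [623.3  56.4  29.2] rect c [621.5  55.5] [34. 16.] ang off y deg -87.3
scene blue 55 [630.2 -89.5  28.8] rect c [629.6 -89.6] [32. 14.] ang off y deg -89.9
scene top 354 [571.8  45.8  57.6] rect c [606.5  85. ] [223.  91.] ang off y deg -52.6
scene han 168 [562.7  47.   88.1] rect c [559.5  50.2] [40. 64.] ang off y deg 68.0h.py:10: RuntimeWarning: Mean of empty slice.
  p=p-p.mean(0); w,v=np.linalg.eigh(p.T@p); d=v[:,-1]; return d*np.sign(d[1])
  ret = um.true_divide(
h.py:26: RuntimeWarning: Mean of empty slice.
  print(c,k,m.sum(),np.round(p.mean(0),1),"rect c",np.round(r[0],1),np.round(r[1]),"ang off y deg",round(np.degrees(np.arctan2(-d[0],d[1])),1))
```

View pics/e.png

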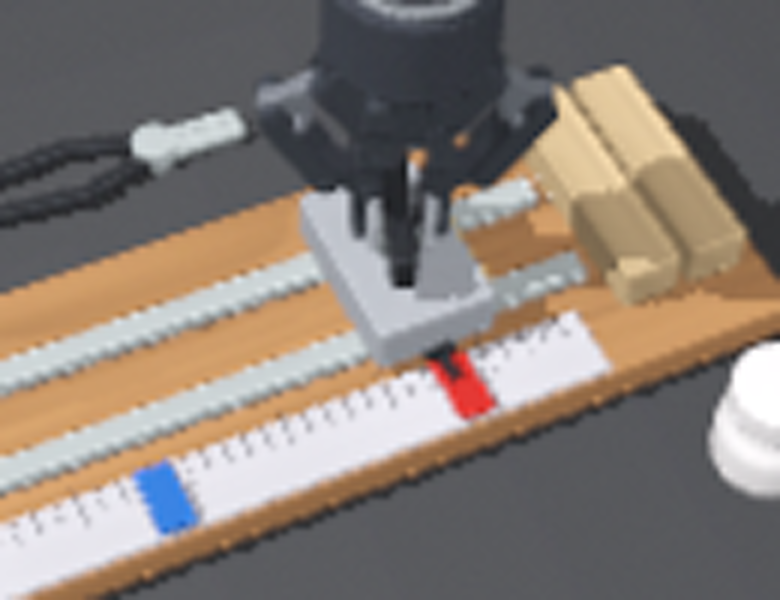

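The black pointer, at about (450,360), is over the red tab, whose centre is at (465,385). I'll quantify the remaining offset in jig coordinates.

```bash
cat > off.py <<'E'
from h import *
for c in ("scene",)*2:
    im,W=cloud(c); I=im.astype(int); a=np.radians(3.1); e=np.array([np.cos(a),np.sin(a)]);u=np.array([-e[1],e[0]])
    o=np.array([555.3,53.0]); X=(W[...,:2]-o)@e; Y=(W[...,:2]-o)@u; z=W[...,2]
    n=(abs(X-62)<30)&(abs(Y)<30)&(z<45)&(z>15)
    red=n&(I[...,0]>130)&(I[...,1]<90); dk=n&(I.max(-1)<75)
    blk=(abs(X)<50)&(abs(Y)<50)&(z>54)&(z<62)&(I.min(-1)>70)&(np.ptp(I,axis=-1)<40)
    for k,m in (("red",red),("dark",dk),("block",blk)): print(k,m.sum(),[(np.round(np.nanpercentile(q[m],[2,50,98]),1)).tolist() for q in (X,Y,z)])
    i=np.argwhere(dk); print([(int(r),int(q),*np.round([X[r,q],Y[r,q],z[r,q]]).astype(int).tolist()) for r,q in i])
E
python3 off.py
```

```text
red 51 [[49.0, 69.2, 82.3], [-8.0, -0.6, 7.1], [25.9, 28.6, 32.2]]
dark 11 [[47.6, 49.9, 60.9], [-8.5, -3.9, 2.5], [31.8, 34.6, 36.8]]
block 337 [[-38.9, 19.8, 45.4], [-33.1, -15.7, 25.1], [54.4, 57.8, 61.2]]
[(227, 304, 47, 1, 34), (228, 302, 49, -6, 36), (228, 303, 51, -4, 37), (228, 304, 49, 0, 32), (228, 305, 50, 3, 32), (229, 301, 49, -9, 33), (229, 302, 50, -6, 32), (229, 303, 53, -5, 36), (229, 304, 54, -2, 35), (230, 304, 57, -4, 35), (231, 305, 62, -4, 37)]
red 52 [[49.1, 69.5, 81.8], [-8.8, -0.4, 8.2], [25.6, 28.7, 32.4]]
dark 11 [[47.0, 50.2, 60.2], [-8.8, -4.1, 3.1], [30.2, 34.2, 37.0]]
block 340 [[-38.6, 20.6, 45.8], [-32.8, -15.0, 24.6], [54.3, 57.8, 60.8]]
[(227, 304, 47, 1, 33), (228, 302, 48, -6, 34), (228, 303, 51, -4, 37), (228, 304, 50, -1, 34), (228, 305, 49, 3, 30), (229, 301, 50, -10, 34), (229, 302, 49, -6, 31), (229, 303, 51, -4, 33), (229, 304, 53, -2, 34), (230, 304, 57, -4, 35), (231, 305, 61, -3, 35)]
```

Request:
{"op": "play_rows", "data": {
  "motion": [
    [-1, 0.0008, 0.002, 0, 0],
    [-1, 0.0013, 0.0035, 0, 0],
    [-1, 0.0013, 0.0035, 0, 0],
    [-1, 0.0013, 0.0035, 0, 0],
    [-1, 0.0013, 0.0035, 0, 0]
  ]
}}

```text
time_s: 8.0
tcp_pos: [556.1, 54.3, 40.1]
tcp_rot: [0.001, 0.165, 0.986, -0.001]
force: [1.0, -3.7, 6.0]
finger_gap: 17.7
grasp_force: 49.1
```

```bash
python3 off.py | grep -v '^\['; python3 -c "
from h import *;s=ctrl.get_state();print(s['tcp_pos'],s['force'],s['torque'],s['finger_gap'],s['time_s'])"
```

```text
red 52 [[50.8, 69.0, 82.1], [-7.9, -1.9, 7.1], [24.8, 29.1, 33.7]]
dark 12 [[46.2, 50.4, 59.1], [-6.2, -0.7, 4.8], [29.6, 34.3, 37.5]]
block 340 [[-37.4, 20.0, 46.0], [-30.2, -12.5, 27.6], [54.5, 58.0, 60.9]]
red 53 [[50.3, 68.3, 82.9], [-9.2, -1.5, 7.8], [25.7, 28.5, 33.1]]
dark 12 [[47.1, 49.1, 61.2], [-5.8, -0.6, 5.5], [26.9, 34.6, 36.2]]
block 339 [[-38.0, 20.2, 45.5], [-29.9, -12.1, 27.8], [54.7, 57.6, 61.0]]
[556.05502399  54.31178496  40.13125295] [ 0.28340346 -3.27487601  6.47040321] [-0.91951728 -0.16101928 -0.04898181] 17.30913464285356 8.1
```

Request:
{"op": "play_rows", "data": {
  "motion": [
    [-1, 0, 0, 0, 4],
    [-1, 0, 0, 0, 9],
    [-1, 0, 0, 0, 15],
    [-1, 0, 0, 0, 21],
    [-1, 0, 0, 0, 27],
    [-1, 0, 0, 0, 33],
    [-1, 0, 0, 0, 39],
    [-1, 0, 0, 0, 45],
    [-1, 0, 0, 0, 51],
    [-1, 0, 0, 0, 57],
    [-1, 0, 0, 0, 62],
    [-1, 0, 0, 0, 66],
    [-1, 0, 0, 0, 69],
    [-1, 0, 0, 0, 71],
    [-1, 0, 0, 0, 71],
    [-1, 0, 0, 0, 71]
  ]
}}

```text
time_s: 9.43
tcp_pos: [555.4, 53.8, 40.1]
tcp_rot: [0.001, 0.707, 0.707, -0.001]
force: [-0.9, -4.9, 8.7]
finger_gap: 18.0
grasp_force: 49.3
```

```bash
python3 off.py | grep -v '^\['; python3 - <<'E'
from h import *;s=ctrl.get_state();print(s['tcp_pos'],s['tcp_rot'],s['force'],s['torque'],s['finger_gap'],s['time_s'])
im,W=cloud("scene");cv2.imwrite("pics/f.png",cv2.resize(im[170:270,230:360,::-1],(780,600),interpolation=cv2.INTER_CUBIC))
E
```

```text
red 50 [[50.4, 69.6, 82.1], [-8.4, -2.8, 7.4], [25.3, 29.4, 32.3]]
dark 12 [[47.4, 50.4, 60.4], [-6.4, -0.7, 5.1], [27.9, 34.7, 36.6]]
block 323 [[-40.2, 21.9, 45.6], [-29.7, -7.5, 27.9], [54.7, 57.9, 60.6]]
red 51 [[50.2, 68.3, 81.9], [-8.7, -2.2, 6.5], [26.1, 28.9, 33.6]]
dark 12 [[48.1, 50.8, 59.0], [-6.8, -0.2, 4.1], [31.2, 34.6, 38.1]]
block 329 [[-40.4, 22.1, 44.9], [-30.3, -7.5, 28.4], [54.8, 57.7, 60.5]]
[555.45182515  53.82533854  40.08444723] [ 0.00145381  0.70691683  0.70729482 -0.00071831] [-0.51196627 -4.98031372  8.26162928] [-1.1182073   0.15294551  0.3266421 ] 17.43289966127182 9.5333
```

View pics/f.png

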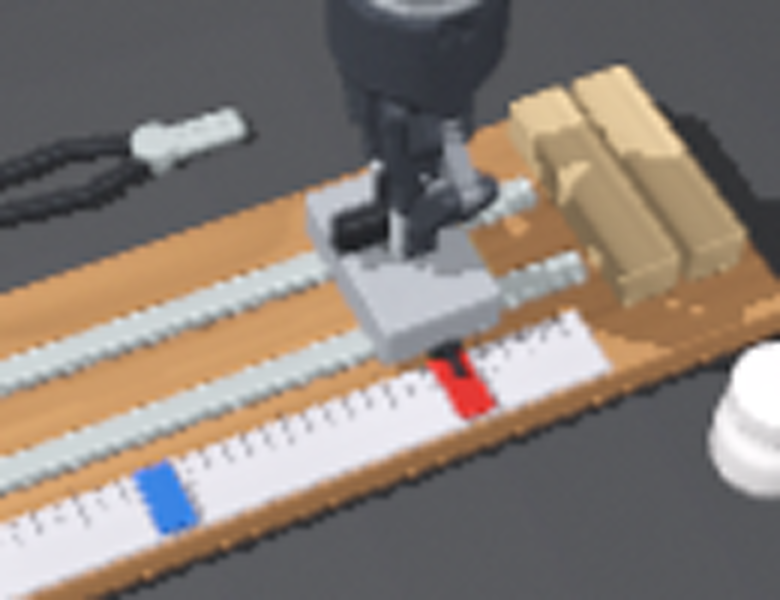

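The handle now lies along the rails, with its end at (360,230), and the pointer at (450,355) is centred on the red tab. I'll press slightly further into the stop, relax, then release and lift.

Request:
{"op": "play_rows", "data": {
  "motion": [
    [-1, 0, 0, 0, 2],
    [-1, 0, 0, 0, 4],
    [-1, 0, 0, 0, 4],
    [-1, 0, 0, 0, 4]
  ]
}}

```text
time_s: 9.92
tcp_pos: [555.5, 55.2, 40.2]
tcp_rot: [0.001, 0.731, 0.682, -0.0]
force: [-1.1, -3.3, 7.8]
finger_gap: 17.5
grasp_force: 49.2
```

```bash
python3 -c "
from h import *;s=ctrl.get_state();print(s['tcp_rot'],s['force'],s['torque'])"
```

```text
[ 9.52561427e-04  7.31141339e-01  6.82225355e-01 -4.47453567e-06] [-1.14758431 -3.28086459  7.84732689] [-0.60822772  0.18405788  0.09705552]
```

Request:
{"op": "play_rows", "data": {
  "motion": [
    [-1, 0, 0, 0, -4],
    [-1, 0, 0, 0, -4],
    [0, 0, 0, 0, -4],
    [0, 0, 0, 0, -4],
    [0, 0, 0, 0, -4],
    [0, 0, 0, 0, -4],
    [0, 0, 0, -0.02, -4],
    [0, 0, 0, -0.05, -4],
    [0, 0, 0, -0.08, -4],
    [0, 0, 0, -0.12, -4],
    [0, -0.03, 0, -0.15, -4],
    [0, -0.07, 0, -0.17, -4],
    [0, -0.11, 0, -0.17, -4],
    [0, -0.15, 0, -0.17, -4],
    [0, -0.19, 0, -0.17, -4],
    [0, -0.23, 0, -0.17, -4],
    [0, -0.27, 0, -0.17, -4],
    [0, -0.3, 0, -0.17, -4],
    [0, -0.3, 0, -0.17, -4]
  ]
}}

```text
time_s: 11.5
tcp_pos: [531.3, -252.3, 208.1]
tcp_rot: [0.0, 0.711, 0.703, -0.002]
force: [-0.7, -0.8, -0.4]
finger_gap: 42.2
grasp_force: 0.0
```

```bash
python3 off.py | grep -v '^\['; python3 - <<'E'
from h import *
measure()
im,W=cloud("scene");cv2.imwrite("pics/g.png",cv2.resize(im[170:270,230:360,::-1],(780,600),interpolation=cv2.INTER_CUBIC))
E
```

```text
red 52 [[49.4, 70.2, 82.1], [-9.0, -2.1, 7.5], [26.4, 28.8, 32.8]]
dark 14 [[47.1, 50.2, 63.1], [-6.1, -0.9, 5.2], [27.6, 34.4, 36.1]]
block 387 [[-41.3, 17.9, 45.6], [-29.6, -3.0, 27.7], [54.5, 57.9, 60.9]]
red 52 [[49.0, 69.1, 81.6], [-8.8, -2.1, 7.9], [24.3, 28.7, 31.3]]
dark 14 [[47.7, 50.2, 62.8], [-6.4, -0.8, 5.2], [27.7, 34.8, 36.9]]
block 386 [[-41.0, 17.3, 46.0], [-29.9, -3.0, 27.5], [54.4, 57.8, 61.0]]
top strip 581 [624.8 -51.9  24.8] rect c [626.4  -5.4] [375.  64.] ang off y deg -0.3
top rail 528 [559.5 -59.3  30.3] rect c [554.4 -30.5] [ 75. 333.] ang off y deg 3.6
top red 27 [624.2  68.   28.8] rect c [624.7 114.1] [104. 102.] ang off y deg 10.6
top blue 25 [631.1 -89.8  27.5] rect c [631.1 -89.4] [31. 10.] ang off y deg -85.0
top top 299 [554.7  54.3  58. ] rect c [601.4  80.7] [211.  89.] ang off y deg -79.8
top han 80 [555.4  53.3  88.8] rect c [553.9  53.6] [16. 71.] ang off y deg 7.7
scene strip 1281 [622.2 -49.3  24.6] rect c [619.  -36.9] [ 59. 320.] ang off y deg -0.3
scene rail 1052 [563.6 -61.6  29.1] rect c [551.1 -38. ] [351.  98.] ang off y deg 0.3
scene red 52 [623.7  55.6  28.5] rect c [620.9  56.5] [34. 18.] ang off y deg -83.6
scene blue 56 [630.5 -89.5  29. ] rect c [630.3 -89.1] [31. 14.] ang off y deg -89.3
scene top 411 [567.8  53.2  57.6] rect c [605.2  86.9] [221.  92.] ang off y deg -66.0
scene han 161 [558.8  51.   86.1] rect c [556.9  52. ] [14. 71.] ang off y deg 7.0
```

View pics/g.png

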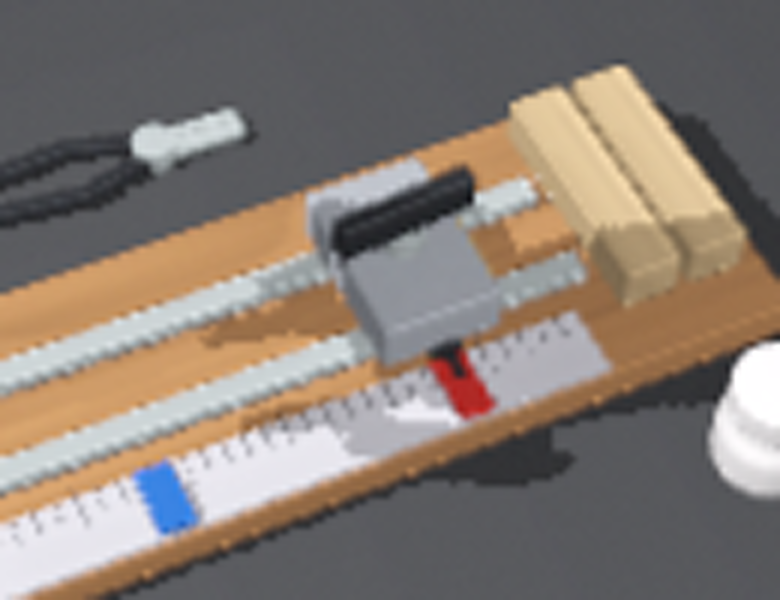

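The handle is about 4° short of the rails (7.3° against 3.1°) because backing off before release dragged it. I'll go back, regrip, turn it to the stop, and release there without backing off.

Request:
{"op": "play_rows", "data": {
  "motion": [
    [0, 0.03, 0.002, 0, -2],
    [0, 0.07, 0.005, 0, -4],
    [0, 0.11, 0.008, 0, -6],
    [0, 0.15, 0.012, 0, -6],
    [0, 0.19, 0.016, 0, -6],
    [0, 0.23, 0.02, 0, -6],
    [0, 0.27, 0.021, 0, -6],
    [0, 0.3, 0.021, 0.02, -6],
    [0, 0.306, 0.021, 0.05, -6],
    [0, 0.306, 0.021, 0.08, -6],
    [0, 0.306, 0.021, 0.08, -6],
    [0, 0.306, 0.021, 0.08, -6]
  ]
}}

```text
time_s: 12.75
tcp_pos: [553.2, 63.9, 128.3]
tcp_rot: [-0.001, 0.668, 0.744, -0.001]
force: [0.1, -0.1, 0.1]
finger_gap: 42.7
grasp_force: 0.0
```

Request:
{"op": "play_rows", "data": {
  "motion": [
    [0, -0.01, 0.0007, 0, 0],
    [0, -0.0103, 0.0007, 0.02, 0],
    [0, -0.0103, 0.0007, 0.045, 0],
    [0, -0.0103, 0.0007, 0.07, 0],
    [0, -0.0103, 0.0007, 0.085, 0],
    [0, -0.0103, 0.0007, 0.088, 0],
    [0, -0.0103, 0.0007, 0.088, 0],
    [-1, -0.0103, 0.0007, 0.088, 0],
    [-1, -0.0103, 0.0007, 0.088, 0],
    [-1, -0.0103, 0.0007, 0.088, 0],
    [-1, -0.0103, 0.0007, 0.088, 0],
    [-1, -0.0103, 0.0007, 0.088, 0],
    [-1, -0.0103, 0.0007, 0.088, 0]
  ],
  "squeeze": 60
}}

```text
time_s: 13.83
tcp_pos: [555.7, 52.2, 43.4]
tcp_rot: [0.0, 0.669, 0.743, -0.001]
force: [-7.0, -2.2, 10.2]
finger_gap: 10.4
grasp_force: 61.4
```

Request:
{"op": "play_rows", "data": {
  "motion": [
    [-1, 0, 0, 0, 2],
    [-1, 0, 0, 0, 4],
    [-1, 0, 0, 0, 6],
    [-1, 0, 0, 0, 8],
    [-1, 0, 0, 0, 10],
    [-1, 0, 0, 0, 10],
    [-1, 0, 0, 0, 10]
  ]
}}

```text
time_s: 14.42
tcp_pos: [555.6, 52.1, 43.5]
tcp_rot: [0.001, 0.728, 0.685, -0.002]
force: [-7.9, -3.1, 10.9]
finger_gap: 10.9
grasp_force: 99.3
```

```bash
python3 -c "
from h import *;s=ctrl.get_state();print(s['tcp_pos'],s['tcp_rot'],s['force'],s['torque'])"; python3 off.py | grep -v '^\['
```

```text
[555.61298183  52.11920323  43.50306905] [ 0.00112635  0.72826516  0.68529153 -0.00202591] [-7.86311505 -3.07860879 10.94384697] [-0.50051021  1.77644347  2.3445242 ]
red 51 [[51.4, 69.4, 82.3], [-8.6, -2.2, 6.9], [26.5, 29.0, 34.2]]
dark 12 [[46.7, 49.1, 61.1], [-6.1, -0.7, 5.6], [29.5, 34.6, 36.6]]
block 347 [[-40.6, 21.0, 45.5], [-30.0, -6.5, 27.6], [54.3, 57.8, 61.1]]
red 51 [[52.2, 68.9, 82.0], [-7.8, -2.1, 7.5], [25.8, 28.7, 32.0]]
dark 12 [[47.6, 49.5, 59.6], [-6.0, -0.6, 5.3], [29.5, 33.9, 36.2]]
block 339 [[-39.9, 20.7, 45.7], [-29.7, -6.0, 27.1], [54.7, 57.8, 60.6]]
```

There is a firm 2.3 N m against the stop this time, with the bar squarely gripped. I'll release in place and lift.

Request:
{"op": "play_rows", "data": {
  "motion": [
    [0, 0, 0, 0, 0],
    [0, 0, 0, 0, 0],
    [0, 0, 0, 0, 0],
    [0, 0, 0, 0, 0],
    [0, 0, 0, 0, 0],
    [0, 0, 0, -0.02, 0],
    [0, 0, 0, -0.05, 0],
    [0, 0, 0, -0.09, 0],
    [0, 0, 0, -0.13, 0],
    [0, -0.03, 0, -0.16, 0],
    [0, -0.07, 0, -0.17, 0],
    [0, -0.11, 0, -0.17, 0],
    [0, -0.15, 0, -0.17, 0],
    [0, -0.19, 0, -0.17, 0],
    [0, -0.23, 0, -0.17, 0],
    [0, -0.27, 0, -0.17, 0],
    [0, -0.3, 0, -0.17, 0],
    [0, -0.3, 0, -0.17, 0],
    [0, -0.3, 0, -0.17, 0]
  ]
}}

```text
time_s: 16.1
tcp_pos: [535.1, -249.2, 210.6]
tcp_rot: [-0.0, 0.733, 0.681, -0.0]
force: [0.7, 1.0, -0.0]
finger_gap: 42.5
grasp_force: 0.0
```

```bash
python3 off.py | grep -v '^\['; python3 - <<'E'
from h import *
measure()
im,W=cloud("scene");cv2.imwrite("pics/k.png",cv2.resize(im[170:270,230:360,::-1],(780,600),interpolation=cv2.INTER_CUBIC))
E
```

```text
red 52 [[48.6, 69.2, 81.8], [-8.7, -2.0, 7.5], [26.0, 28.9, 31.4]]
dark 14 [[47.8, 51.6, 64.2], [-5.5, -0.6, 5.6], [30.3, 34.6, 35.7]]
block 387 [[-41.5, 17.4, 45.6], [-29.3, -2.3, 28.4], [54.7, 57.7, 60.7]]
red 52 [[50.1, 69.5, 82.6], [-9.3, -2.3, 7.7], [25.2, 28.8, 31.5]]
dark 14 [[47.4, 50.9, 64.1], [-6.7, -0.2, 5.3], [31.9, 34.3, 35.9]]
block 383 [[-40.4, 17.3, 44.6], [-29.3, -2.2, 28.5], [54.5, 57.8, 60.7]]
top strip 555 [625.4 -53.9  24.7] rect c [626.6  -7.8] [378.  65.] ang off y deg -0.2
top rail 529 [558.9 -58.   30.2] rect c [554.9 -32. ] [ 75. 336.] ang off y deg 3.7
top red 29 [622.5  72.7  28. ] rect c [599.3 101.4] [210.  80.] ang off y deg -1.6
top blue 25 [630.9 -89.7  28.6] rect c [631.  -89.2] [30. 10.] ang off y deg -85.1
top top 308 [557.   55.9  58.4] rect c [603.1  88.4] [219.  89.] ang off y deg -71.0
top han 78 [555.5  53.2  89.2] rect c [555.9  54.1] [12. 70.] ang off y deg 3.3
scene strip 1283 [622.2 -48.5  24.7] rect c [619.7 -36.9] [ 60. 320.] ang off y deg -0.1
scene rail 1041 [564.  -64.4  29. ] rect c [560.1 -37.6] [357.  96.] ang off y deg 0.3
scene red 52 [624.   55.4  29. ] rect c [620.4  57.6] [36. 21.] ang off y deg -84.9
scene blue 56 [630.5 -89.5  29. ] rect c [629.9 -89.4] [29. 14.] ang off y deg -89.3
scene top 410 [568.2  54.2  57.6] rect c [606.1  87.4] [223.  98.] ang off y deg -60.2
scene han 165 [558.9  51.5  85.6] rect c [556.2  52.2] [16. 71.] ang off y deg 2.6
```

View pics/k.png

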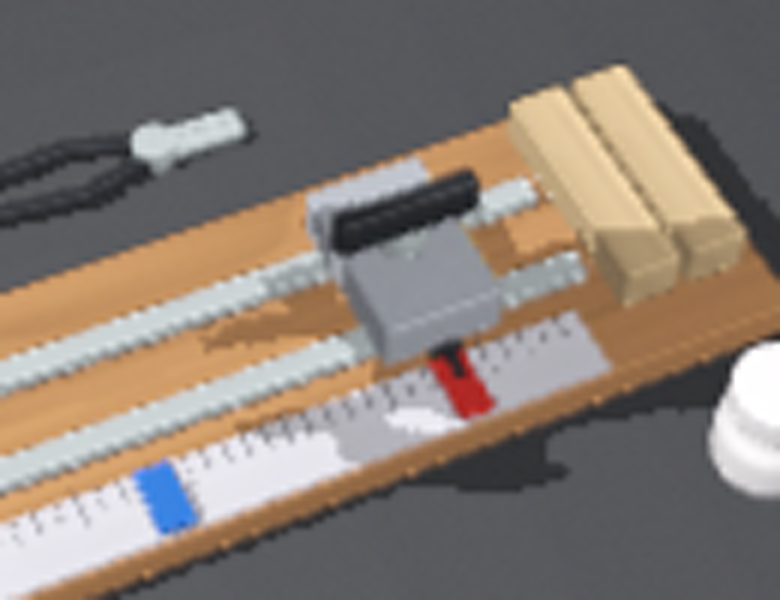

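The handle is now in line with the rails (about 3°, the same as the jig). The pointer, at (455,355), is centred on the red tab and the bystanders are undisturbed.

```bash
python3 -c "
from station import ctrl;print(ctrl.close_job())"
```

```text
the job is handed in; nothing more can be done
None
```

The stop block's pointer is over the red marker, within about 1 mm by the camera measurement, and the T-handle is turned clockwise to its stop in line with the rails; the job was handed in after about 16 s of robot time.

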